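# Tighten the bench clamp on a miniature settee

### The job

Clamp the little rosewood settee for gluing: with one fingertip, push an arm of the clamp's three-armed wheel round clockwise (seen from above) until the pointer of the pressure gauge on the clamp stands within the green band and stays there, never letting it run on into the red. Then take the finger away, leaving the settee clamped upright between the jaws. Do not touch the settee or the jaws, and leave the other things where they are.

Things in the scene. Friction and masses are not known exactly. Their poses are not given: they have to be found in the camera images.
- clamp: Dark cast-iron bench clamp, fixed. Origin on the desk under the wheel's axis, z up; bed 100 x 340 x 12 mm along y, from +50 to -290 mm. Gear head under the wheel 70 x 60 mm, 62 high, then a neck. Towards -y: the moving padded wooden jaw (70 mm wide, top at 62 mm, face at y = -85 mm less 14 mm per rad of wheel), the settee, the fixed jaw with a sprung padded plate (face at y = -220 mm).
- wheel (a joint): Wheel angle, 0 to 3.15 rad, growing clockwise seen from above, closing the jaw 14 mm per rad. Stiff (0.25 N m of friction); stays where left, also when clamped. At value v the red-knobbed arm points v rad clockwise of the clamp's +x axis. Starts at 0.15 to 1.5; both jaws bear, and the pointer starts, near 2.5; mid-green is near 2.8.
- wheel_axis (a point): Point on the wheel's upright axis at the arms' centre line, 120 mm above the desk. Hub radius 19 mm, top 14 mm above this point. Three level round steel arms, 12 mm thick, 120 deg apart, each ending in an 11 mm radius ball knob 95 mm from the axis; free arm length 19 to 84 mm from the axis. Beneath the arms it is free for 32 mm at least, except within 28 mm of the axis.
- red_knob (a point): Centre of the red ball knob at the end of one wheel arm (the other two knobs are black), 95 mm from the axis, 120 mm above the desk.
- gauge (a point): Centre of the face-up white gauge dial, 94 mm across, on top of the fixed jaw, 77 mm above the desk. It has a black pointer, 42 mm from this centre to its tip, and a grey, then a green, then (after a white gap) a red band along the rim.
- pointer (a joint): Angle of the gauge's black pointer in rad, turning clockwise as pressure rises: 0 at rest, grey band 0 to 0.6, green 0.6 to 1.5, white gap, red from 1.75 to its stop at 2.1. One rad is 4 mm of give of the sprung plate and 8 N between the jaws. Once both jaws bear it turns 3.5 rad per rad of wheel, so the green is 0.26 rad of wheel wide.
- settee_mid (a point): Middle of the rosewood miniature settee frame, 100 mm long, 50 mm deep, 70 mm high; the point is 35 mm above its feet. It stands loose on the clamp's bed (12 mm above the desk), its length across the jaws.
- settee: The settee itself; origin under its centre at its feet, x along its length, z up.
- moving_jaw: The padded wooden jaw that the wheel drives; its origin reads at the clamp's origin moved by the jaw's travel, not on the jaw. Not to be touched.
- sprung_pad: The sprung padded wooden plate on the fixed jaw; its origin reads near the clamp's origin. Not to be touched.
- highchair: Yellow miniature highchair, 48 x 48 x 112 mm, a bystander; origin under its centre.
- curio_cabinet: Miniature dark wood cabinet with a glass front, 48 x 86 x 125 mm, a bystander; origin under its centre.
- paint_jar: Small glass paint jar with a yellow cap, 48 mm across, 50 mm high, a bystander; origin under its centre.
- sanding_stick: Aluminium sanding stick lying flat, 150 x 20 x 8 mm, a bystander; origin under its centre.
- glue_bottle: White glue bottle with an orange cap, 40 mm across, 100 mm high, a bystander; origin under its centre.
- brush: Flat brush lying on the desk, 150 mm long, a bystander.
There are look-alikes about, which are no part of the job. Of the things that look like the settee, the smallest one is meant.

How it is judged:
By the outcome, as a careful person would: the job done as asked, in the order asked, and still so for the second after the job is handed in, with the robot touching nothing.
It also fails if it takes over 45 s, if anything falls off the work surface, if the arm or the gripper's body presses on something with over 40 N, if the wrist force passes 120 N, or if a joint passes its speed limit or range.

### The arm

A 6-joint arm with a two-finger parallel gripper is mounted at the origin on the work surface. World frame = base frame: x ahead of the robot, y to its left, z up, the work surface at z = 0. Lengths are in m, angles in rad, forces in N, time in s.
With the tool pointing down it reaches from about 0.325 to 0.875 m from the base axis. Payload 4.4 kg.
Tool frame: the origin (TCP) lies midway between the tips of the shut fingers; the grasp point (between the pads) lies 19 mm behind it; y points along the fingers, z is the direction in which the jaws open and shut, and the axes are right-handed (so a half turn about y gives the same grasp; the last joint's range is limited). The gripper opens to 85 mm and grips with 20 to 120 N. Pads are 22 mm wide; open, the fingers measure 114 mm over their backs; the gripper's body (76 mm by 85 mm) begins 54 mm behind the grasp point. The pads swing forward as they close: fully open they stand 13 mm farther back than shut.
Start: joints at [0.988, 0.207, 1.542, -0, 1.393, -0.15], TCP at [0.241, 0.522, 0.231] pointing down, gripper open.
Joint ranges: [-2.73, 2.73], [-0.86, 2.22], [0.23, 2.46], [-1.11, 4.25], [0.08, 2.63], [-2.82, 2.82]. Speed limits (rad/s): [2.79, 2.79, 3.14, 3.14, 3.14, 3.14].

### API

Orientations are given as a rotation vector (axis times angle).
In Python, from plant import env, grab_frame, calibration, workorder gives the robot as it stands.
- The arm moves only by the tool arm_command, never from a script. Its argument "targets" is one flat list of numbers, 5 for each row, row after row: the opening, from 0 (shut) to 1 (fully open), then the shift along the tool's x, y, z as a fraction of full scale, then the turn about the tool's y as a fraction of full scale. A call has 1 to 12 rows; each row shifts and turns the commanded pose from where the row before left it, along the tool's axes as they then stand; what a row does not reach is not made up. Full scale, the value 1, is 12 cm for a shift and 360 degrees for a turn. A row lasts 1/10 s, in which the tool goes at most 50 mm and 8.59 degrees, less where a joint would pass 70% of its speed; a pose out of reach is approached as far as the arm can. A call with a number of a shift or a turn outside -1 to 1 is refused whole. A call with a gripper value outside its range is refused whole. The fingers move at their own pace and stop on an object; "squeeze" is the grip in N (left out, the last holds). Time passes only in rows, so rows that do not move let the fingers close. It gives the time, the measured TCP pose, the force and the opening at its end, in the units of the state.
- env.state(): the state, without advancing time (a new reading comes with each control period).
- grab_frame(name): name is "scene" or "top" or "wrist"; returns the picture (400x640x3 uint8, red, green, blue); there is no depth.
- calibration(name): a dict with "fov_y" (degrees; the focal length in pixels is half the picture's height over the tangent of half this angle, whatever the lens; pixels are square), "cx", "cy" (the principal point, pixels), "R" (3x3) and "t" (3): a world point X has camera coordinates R X + t. Camera axes: x right, y down, z forward; pixel columns grow to the right and rows downward; lengths in m; the calibration is good to about 2 mm. A picture is of the moment at which its call begins: read the wrist's pose just before it. calibration takes no time and is no camera call; for the wrist camera it gives the pose at the moment of the call.
- workorder.finish_job(): hands the job in, once; it reports no verdict.
The state is a dict: "time_s": time; "joints": joint angles; "dq": joint speeds; "joint_efforts": joint torques, N m; "tcp_pos": TCP position; "tcp_rot": TCP orientation; "ft_force": force on the tool from outside, world axes, zero at the start; "moment": the same for the moment, N m; "finger_gap": finger opening in m.
Only numpy, scipy, OpenCV 4.12 (cv2) and the standard library are available. Lean on these libraries where they do the work, as an engineer would, in place of code of your own. Each camera call takes 0.05 s, during which the arm holds its last target. There are 200 camera calls.

## Working session

There is one attempt and no reset: what is moved stays moved. The work goes in short steps, Python scripts to look and compute and a tool call to move; the robot and the scene stay as the last step left them, time stands still between calls to the robot, and variables do not carry over. Pictures are saved under pics/ and viewed, about 8 in all and at most 12, crops included, and the job is handed in when it is done.

Besides the shell and the picture viewer there is one more tool, called after "Emit:" in YAML: its name, and indented under it one key for each argument. arm_command: Moves the arm, as the interface text tells. Its arguments: {"type":"object","properties":{"targets":{"type":"array","items":{"type":"number","minimum":-1,"maximum":1}},"squeeze":{"type":"number"}},"required":["targets"]}

```bash
mkdir -p pics; cat > h.py <<'E'
import numpy as np, cv2, json
from plant import env, grab_frame, calibration, workorder
from scipy.spatial.transform import Rotation as Ro
def cal(n):
    c=calibration(n); f=200/np.tan(np.radians(c["fov_y"])/2)
    return c,f,np.array(c["R"]),np.array(c["t"])
def ray(n,u,v,z,k=None):
    c,f,R,t=k or cal(n); d=R.T@np.array([(u-c["cx"])/f,(v-c["cy"])/f,1]); o=-R.T@t
    return o+d*(z-o[2])/d[2]
def proj(n,X,k=None):
    c,f,R,t=k or cal(n); p=R@np.array(X)+t
    return np.array([c["cx"]+f*p[0]/p[2],c["cy"]+f*p[1]/p[2]])
def snap(n,name):
    im=grab_frame(n); cv2.imwrite(f"pics/{name}.png",im[:,:,::-1]); return im
E
python3 - <<'E'
from h import *
for n in("top","scene"): snap(n,n+"0"); c=calibration(n); print(n,{k:(np.round(v,3).tolist()) for k,v in c.items() if not isinstance(v,str)})
s=env.state(); print(s); print(Ro.from_rotvec(s["tcp_rot"]).as_matrix().round(3))
E
```

```text
top {'fov_y': 45.374, 'cx': 322.876, 'cy': 196.594, 'R': [[-0.009, -1.0, -0.007], [-0.989, 0.01, -0.149], [0.15, 0.006, -0.989]], 't': [-0.001, 0.555, 1.186]}
scene {'fov_y': 50.458, 'cx': 317.658, 'cy': 197.972, 'R': [[-0.729, 0.685, 0.002], [0.408, 0.437, -0.801], [-0.549, -0.583, -0.598]], 't': [0.395, -0.15, 1.677]}
{'time_s': 0.1, 'joints': array([ 9.87523204e-01,  2.07343655e-01,  1.54279776e+00,  1.18687187e-05,
        1.39351123e+00, -1.50515853e-01]), 'dq': array([-0.00150059, -0.00202356, -0.00277291, -0.00099453, -0.00057679,
        0.00034157]), 'joint_efforts': array([ 1.82897452e-05, -3.84101665e+01, -2.92545998e+01, -1.44895112e-04,
        4.92141393e-03,  2.74697487e-05]), 'tcp_pos': array([0.24077887, 0.52141377, 0.23024317]), 'tcp_rot': array([-1.54594306,  0.34009036, -0.3389046 ]), 'ft_force': array([ 0.3089786 ,  0.32470955, -0.33643166]), 'moment': array([-0.0512479 ,  0.06032041, -0.02913209]), 'finger_gap': 0.08510331862866406}
[[ 0.908 -0.001  0.419]
 [-0.419 -0.002  0.908]
 [-0.    -1.    -0.002]]
```

View pics/top0.png

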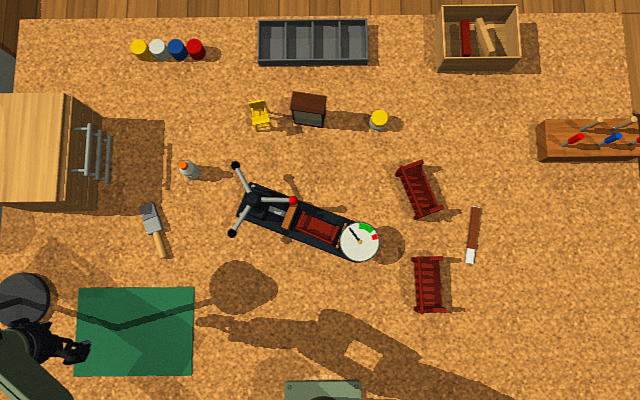

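View pics/scene0.png

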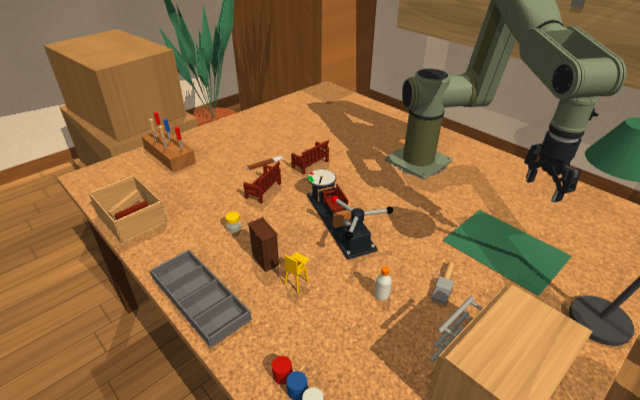

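Top view: the wheel's hub is near (262,200), the red knob at (293,200) and the black knobs at (235,165) and (232,233). The gauge is at (360,241). Three things look like the settee: (418,190), (428,283), and the one between the jaws at (317,230). The last is the smallest and sits in the clamp, so it is the one meant. I'll measure it and confirm with a crop.

```bash
cat > m.py <<'E'
from h import *
def cents(m):
    n,l,s,c=cv2.connectedComponentsWithStats(m.astype(np.uint8)); return [(s[i,4],c[i].round(1)) for i in range(1,n) if s[i,4]>15]
E
python3 - <<'E'
from m import *
im=cv2.imread("pics/top0.png"); k=cal("top"); b,g,r=[im[:,:,i].astype(int) for i in range(3)]
roi=np.zeros(r.shape,bool); roi[150:275,215:400]=1
red=(r>140)&(g<70)&(b<70)&roi
wh=(r>175)&(b>160)&roi
dk=(r<35)&(g<35)&(b<35)&roi
print("red",[(a,c,ray("top",*c,.12,k).round(4)) for a,c in cents(red)])
print("white",[(a,c,ray("top",*c,.077,k).round(4)) for a,c in cents(wh)])
print("dark",[(a,c,ray("top",*c,.12,k).round(4)) for a,c in cents(dk)])
cv2.imwrite("pics/crop0.png",cv2.resize(im[150:275,220:400],None,fx=4.4,fy=4.4,interpolation=2))
E
```

```text
red [(np.int32(47), array([291.8, 199.6]), array([0.5371, 0.0678, 0.12  ])), (np.int32(23), array([374.5, 236.3]), array([ 0.4471, -0.1283,  0.12  ]))]
white [(np.int32(37), array([242. , 180.1]), array([0.594 , 0.1959, 0.077 ])), (np.int32(944), array([358.2, 243.2]), array([ 0.4335, -0.0922,  0.077 ]))]
dark [(np.int32(47), array([235. , 164.8]), array([0.6239, 0.2059, 0.12  ])), (np.int32(1587), array([284. , 211.9]), array([0.5075, 0.0865, 0.12  ])), (np.int32(52), array([231.6, 233. ]), array([0.4583, 0.211 , 0.12  ])), (np.int32(19), array([353.5, 233.7]), array([ 0.4538, -0.0786,  0.12  ])), (np.int32(53), array([332.2, 252.9]), array([ 0.409 , -0.0276,  0.12  ])), (np.int32(26), array([338.8, 250.2]), array([ 0.4152, -0.0432,  0.12  ]))]
```

View pics/crop0.png

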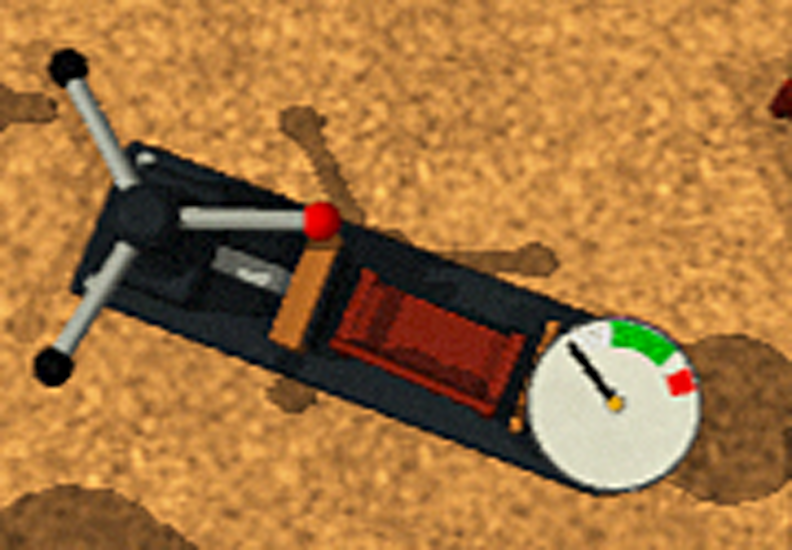

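The crop confirms it: the small rosewood settee is between the jaws (crop 430,340). The pointer is at rest (590,370), and the green band is at (640,340) with the red at (680,382).

The mean of the knobs puts the axis at (0.540, 0.162). All three radii come out at 94–95 mm, which agrees with the 95 mm given. The red knob is at −91.6° and clamp +x at about −21.8°, so the wheel stands at about 1.22 rad and needs about 90° more.

I'll push the black-knobbed arm at 27.8° from its counter-clockwise side, with the fingers shut.

Emit:
arm_command:
  targets: [0, 0.3, 0, -0.087, 0, 0, 0.3, 0, -0.087, 0, 0, 0.3, 0, -0.087, 0, 0, 0.3, 0, -0.087, 0, 0, 0.3, 0, -0.087, 0, 0, 0.3, 0, -0.087, 0, 0, 0.3, 0, -0.087, 0, 0, 0.3, 0, -0.087, 0, 0, 0.3, 0, -0.087, 0, 0, 0.3, 0, -0.087, 0, 0, 0.3, 0, -0.087, 0, 0, 0.28, 0, -0.087, 0]
  squeeze: 20

```text
time_s: 1.3
tcp_pos: [0.5794, 0.2267, 0.2306]
tcp_rot: [-1.544, 0.341, -0.339]
ft_force: [1.0, 0.6, -0.2]
finger_gap: 0.0004
```

Emit:
arm_command:
  targets: [0, 0, 0, 0, -0.021, 0, 0, 0, 0, -0.021, 0, 0, 0, 0, -0.021, 0, 0, 0, 0, -0.021, 0, 0, 0, 0, -0.021, 0, 0, 0, 0, -0.021, 0, 0, 0, 0, -0.02, 0, 0, 0, 0, 0, 0, 0, 0, 0, 0]

```text
time_s: 2.2
tcp_pos: [0.5783, 0.228, 0.2307]
tcp_rot: [-1.538, -0.377, 0.379]
ft_force: [1.2, 0.1, 0.0]
finger_gap: 0.0
```

```bash
cat > where.py <<'E'
from m import *
A=np.array([.5398,.1616])
def rel(phi):
    s=env.state(); R=Ro.from_rotvec(s["tcp_rot"]).as_matrix(); p=s["tcp_pos"]; e=np.array([np.cos(np.radians(phi)),np.sin(np.radians(phi))]); n=np.array([-e[1],e[0]])
    print("t",s["time_s"],"tcp",p.round(4),"xhead",np.degrees(np.arctan2(R[1,0],R[0,0])).round(2),"down",R[:,1].round(3),"s,d",((p[:2]-A)@e).round(4),((p[:2]-A)@n).round(4),"F",s["ft_force"].round(1),"gap",round(s["finger_gap"],4))
E
python3 -c "
from where import *
rel(27.8)"
```

```text
t 2.2 tcp [0.5783 0.228  0.2307] xhead 27.62 down [-0.001 -0.    -1.   ] s,d 0.065 0.0408 F [1.2 0.1 0. ] gap 0.0
```

Pose is as planned (s 65 mm, d 41 mm). Next I go down to z≈0.105, then approach.

Emit:
arm_command:
  targets: [0, 0, 0.21, 0, 0, 0, 0, 0.21, 0, 0, 0, 0, 0.21, 0, 0, 0, 0, 0.21, 0, 0, 0, 0, 0.21, 0, 0, 0, 0, 0, 0, 0]

```text
time_s: 2.8
tcp_pos: [0.5749, 0.2271, 0.1006]
tcp_rot: [-1.537, -0.371, 0.386]
ft_force: [-0.4, 0.2, -0.4]
finger_gap: 0.0002
```

Emit:
arm_command:
  targets: [0, 0, 0, -0.04, 0, 0, 0, 0, -0.04, 0, 0, 0, 0, -0.04, 0, 0, 0, 0, -0.04, 0, 0, 0, 0, 0, 0]

```text
time_s: 3.3
tcp_pos: [0.5886, 0.2106, 0.1064]
tcp_rot: [-1.537, -0.381, 0.377]
ft_force: [0.7, 0.2, -0.5]
finger_gap: 0.0001
```

```bash
python3 -c "
from where import *
rel(27.8)
im=snap('top','top1'); cv2.imwrite('pics/top1c.png',cv2.resize(im[120:285,215:400,::-1],None,fx=3.6,fy=3.6,interpolation=2))"
```

```text
t 3.3 tcp [0.5886 0.2106 0.1064] xhead 27.7 down [ 0.002  0.    -1.   ] s,d 0.066 0.0205 F [ 0.7  0.2 -0.5] gap 0.0001
```

View pics/top1c.png

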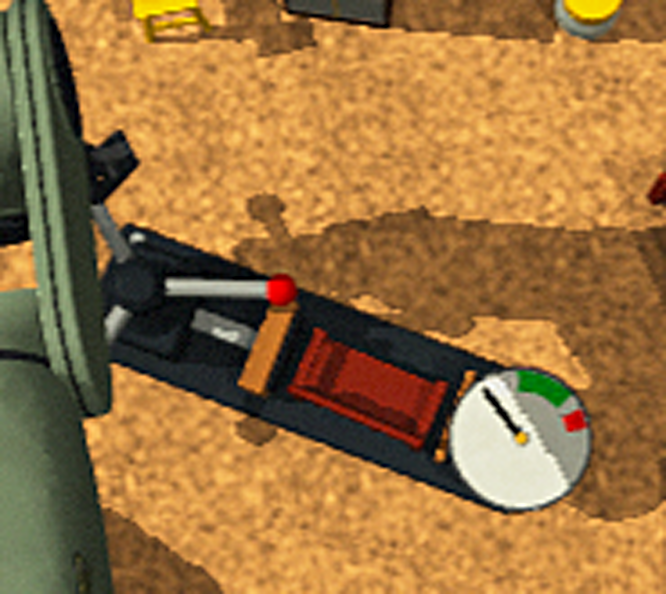

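The finger is just short of the arm, and the gauge stays visible with the pointer at rest. I'll push about 60° along the arc.

Emit:
arm_command:
  targets: [0, 0.0128, 0, -0.0482, 0.0139, 0, 0.0128, 0, -0.0482, 0.0139, 0, 0.0128, 0, -0.0482, 0.0139, 0, 0.0128, 0, -0.0482, 0.0139, 0, 0.0128, 0, -0.0482, 0.0139, 0, 0.0128, 0, -0.0482, 0.0139]

```text
time_s: 3.95
tcp_pos: [0.6056, 0.1818, 0.1058]
tcp_rot: [-1.568, 0.033, -0.034]
ft_force: [0.6, 3.6, 1.1]
finger_gap: -0.0001
```

```bash
cat >> where.py <<'E'
def look(name):
    k=cal("top"); im=snap("top",name); r,g,b=[im[:,:,i].astype(int) for i in range(3)]
    m=(r>120)&(g<60)&(b<60)&(r-g>90); m[:150]=0; m[275:]=0; m[:,:215]=0; m[:,400:]=0
    for a,c in cents(m):
        q=ray("top",*c,.12,k)[:2]-A; w=np.degrees(np.arctan2(q[1],q[0]))
        if abs(np.linalg.norm(q)-.095)<.012: print("red knob",c,"r",np.linalg.norm(q).round(4),"ang",w.round(1),"arm",(w+119.4).round(1),"wheel",round(np.radians((-21.8-w)%360),3))
    cv2.imwrite(f"pics/{name}c.png",cv2.resize(im[120:285,215:400,::-1],None,fx=3.6,fy=3.6,interpolation=2)); return im
E
python3 -c "
from where import *
look('top2');rel(-2.2)"
```

```text
red knob [287.  218.2] r 0.095 ang -120.0 arm -0.6 wheel 1.713
t 4.0 tcp [0.6058 0.1804 0.1057] xhead -2.6 down [ 0.001  0.001 -1.   ] s,d 0.0653 0.0213 F [-0.1  2.1  0.7] gap 0.0003
```

The wheel follows: 1.71 rad, with about 3 N on the finger. Another 35°.

Emit:
arm_command:
  targets: [0, 0.0128, 0, -0.0482, 0.0139, 0, 0.0128, 0, -0.0482, 0.0139, 0, 0.0128, 0, -0.0482, 0.0139, 0, 0.0128, 0, -0.0482, 0.0139, 0, 0.0128, 0, -0.0482, 0.0139, 0, 0.0128, 0, -0.0482, 0.0139, 0, 0.0128, 0, -0.0482, 0.0139, 0, 0, 0, 0, 0]

```text
time_s: 4.8
tcp_pos: [0.6042, 0.1389, 0.1058]
tcp_rot: [-1.51, 0.508, -0.51]
ft_force: [1.0, 0.4, 0.5]
finger_gap: -0.0001
```

```bash
python3 -c "
from where import *
look('top3');rel(-37.2)"
```

```text
t 4.85 tcp [0.604  0.139  0.1057] xhead -37.15 down [ 0.001 -0.    -1.   ] s,d 0.0648 0.0208 F [1.  1.  0.3] gap 0.0002
```

View pics/top3c.png

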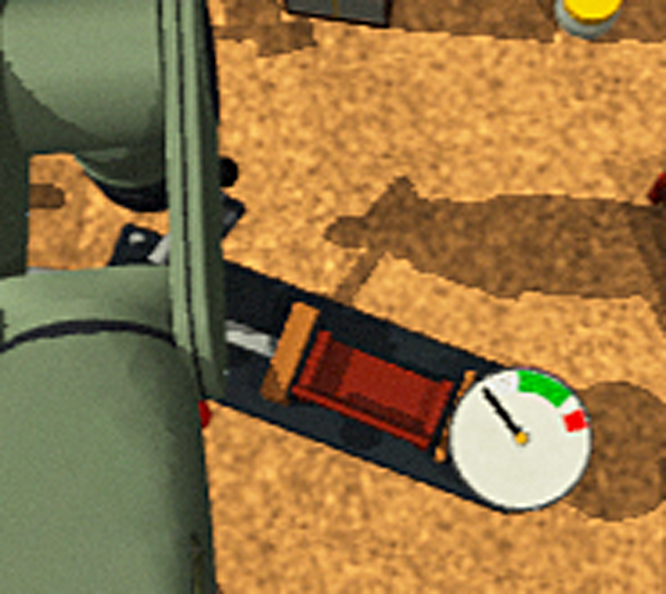

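The jaw is closing on the settee (crop 295,355) and the pointer is still at rest (500,410). The gauge stays in view, so I'll measure the pointer angle from here on.

```bash
cat >> where.py <<'E'
def gauge(name):
    k=cal("top"); im=cv2.imread(f"pics/{name}.png")
    G0=ray("top",359.6,241.6,.077,k)[:2]
    vv,uu=np.mgrid[215:270,335:385]; P=np.array([[ray("top",u,v,.077,k)[:2]-G0 for u,v in zip(a,b)] for a,b in zip(uu,vv)])
    b,g,r=[im[215:270,335:385,i].astype(int) for i in range(3)]
    rad=np.hypot(P[...,0],P[...,1]); ang=np.degrees(np.arctan2(P[...,1],P[...,0]))
    ins=(rad<.041)&(rad>.010); rim=(rad<.047)&(rad>.025)
    w=(np.clip(120-(r+g+b)/3,0,None)*ins*(abs(r-g)<25))*(abs(g-b)<40); v=(w[...,None]*P).sum((0,1)); pa=np.degrees(np.arctan2(v[1],v[0]))
    gr=ang[rim&(g>r+40)&(g>b+40)]; rd=ang[rim&(r>g+80)&(r>120)]
    pr=lambda x:(round(x.max(),1),round(x.min(),1)) if len(x) else None
    print(name,"G0",G0.round(4),"pointer deg",pa.round(1),"w",(w>0).sum(),"green",pr(gr),"red",pr(rd))
E
python3 -c "
from where import *
for n in('top0','top1','top2','top3'): gauge(n)"
```

```text
top0 G0 [ 0.4374 -0.0957] pointer deg 36.0 w 26 green (np.float64(5.5), np.float64(-48.2)) red (np.float64(-62.7), np.float64(-81.0))
top1 G0 [ 0.4374 -0.0957] pointer deg 36.1 w 24 green (np.float64(3.7), np.float64(-48.2)) red (np.float64(-62.7), np.float64(-81.0))
top2 G0 [ 0.4374 -0.0957] pointer deg 36.1 w 23 green (np.float64(3.7), np.float64(-48.2)) red (np.float64(-62.7), np.float64(-81.6))
top3 G0 [ 0.4374 -0.0957] pointer deg 36.1 w 24 green (np.float64(5.5), np.float64(-48.2)) red (np.float64(-62.7), np.float64(-81.0))
```

The gauge reading is consistent: rest is 36°, green runs from +3 to −49° and red starts at −63°. I'm aiming for about −24°. Smaller steps from here.

Emit:
arm_command:
  targets: [0, 0.0069, 0, -0.0241, 0.0069, 0, 0.0069, 0, -0.0241, 0.0069, 0, 0.0069, 0, -0.0241, 0.0069, 0, 0.0069, 0, -0.0241, 0.0069, 0, 0, 0, 0, 0]

```text
time_s: 5.35
tcp_pos: [0.5994, 0.1286, 0.1057]
tcp_rot: [-1.472, 0.641, -0.644]
ft_force: [2.6, 2.5, -0.2]
finger_gap: -0.0001
```

```bash
python3 -c "
from where import *
look('top4');gauge('top4');rel(-47.2)"
```

```text
top4 G0 [ 0.4374 -0.0957] pointer deg 26.1 w 25 green (np.float64(3.7), np.float64(-48.2)) red (np.float64(-62.7), np.float64(-81.0))
t 5.4 tcp [0.5994 0.1286 0.1057] xhead -47.08 down [ 0.002  0.    -1.   ] s,d 0.0647 0.0213 F [ 3.1  1.2 -0.3] gap -0.0002
```

The pointer has started, moving 10°. There are about 50° of pointer left, or 14° of wheel. First 7.5°.

Emit:
arm_command:
  targets: [0, 0.0069, 0, -0.0241, 0.0069, 0, 0.0069, 0, -0.0241, 0.0069, 0, 0.0069, 0, -0.0241, 0.0069, 0, 0, 0, 0, 0]

```text
time_s: 5.8
tcp_pos: [0.5943, 0.1209, 0.1057]
tcp_rot: [-1.439, 0.741, -0.744]
ft_force: [3.7, 1.6, -0.3]
finger_gap: -0.0001
```

```bash
python3 -c "
from where import *
look('top5');gauge('top5');rel(-54.7)"
```

```text
top5 G0 [ 0.4374 -0.0957] pointer deg 1.2 w 20 green (np.float64(3.7), np.float64(-48.2)) red (np.float64(-62.7), np.float64(-81.0))
t 5.85 tcp [0.5943 0.1209 0.1057] xhead -54.55 down [ 0.002  0.    -1.   ] s,d 0.0647 0.021 F [ 2.5  2.3 -0.6] gap -0.0003
```

Just as predicted. Another 7°.

Emit:
arm_command:
  targets: [0, 0.0069, 0, -0.0241, 0.0069, 0, 0.0069, 0, -0.0241, 0.0069, 0, 0.005, 0, -0.019, 0.0055, 0, 0, 0, 0, 0]

```text
time_s: 6.25
tcp_pos: [0.5889, 0.1145, 0.1057]
tcp_rot: [-1.403, 0.834, -0.837]
ft_force: [4.8, 0.3, -0.6]
finger_gap: 0.0002
```

```bash
python3 -c "
from where import *
look('top6');gauge('top6');rel(-61.7)"
```

```text
top6 G0 [ 0.4374 -0.0957] pointer deg -22.5 w 25 green (np.float64(5.5), np.float64(-48.2)) red (np.float64(-62.7), np.float64(-81.0))
t 6.3 tcp [0.5889 0.1145 0.1057] xhead -61.51 down [ 0.002 -0.    -1.   ] s,d 0.0647 0.0209 F [ 4.3  1.9 -1. ] gap -0.0
```

View pics/top6c.png

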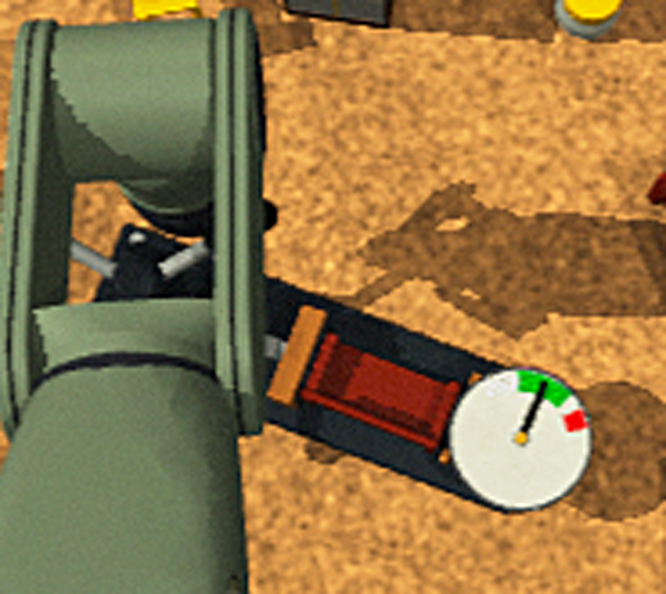

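The pointer stands mid-green at (540,385) and the settee is upright between the jaws. Now I back the finger off the arm, go up, and swing clear.

Emit:
arm_command:
  targets: [0, 0, 0, 0.05, 0, 0, 0, 0, 0.1, 0, 0, 0, -0.1, 0, 0, 0, 0, -0.25, 0, 0, 0, 0, -0.25, 0, 0, 0, 0, -0.25, 0, 0, 0, 0, -0.25, 0, 0, 0, 0, 0, 0, 0]

```text
time_s: 7.1
tcp_pos: [0.6062, 0.1231, 0.2438]
tcp_rot: [-1.399, 0.83, -0.842]
ft_force: [0.4, -0.2, 0.3]
finger_gap: 0.0
```

```bash
python3 -c "
from where import *
look('top7');gauge('top7');rel(-61.7)"
```

```text
top7 G0 [ 0.4374 -0.0957] pointer deg -22.3 w 24 green (np.float64(3.7), np.float64(-48.2)) red (np.float64(-62.7), np.float64(-81.0))
t 7.15 tcp [0.6049 0.123  0.2409] xhead -61.59 down [ 0.005 -0.    -1.   ] s,d 0.0649 0.039 F [-0.9  0.  -0.7] gap 0.0001
```

```bash
python3 -c "
from where import *
import time
snap('scene','scene8'); look('top8'); gauge('top8')
a=cv2.imread('pics/scene8.png'); cv2.imwrite('pics/s8c.png',cv2.resize(a[130:320,200:420],None,fx=3.1,fy=3.1,interpolation=2))"
```

```text
top8 G0 [ 0.4374 -0.0957] pointer deg -22.2 w 24 green (np.float64(3.7), np.float64(-48.2)) red (np.float64(-62.7), np.float64(-81.0))
```

View pics/s8c.png

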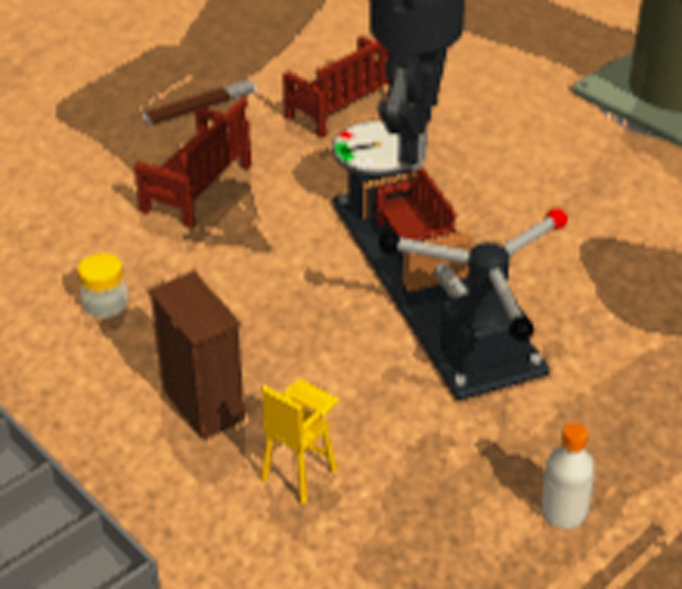

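The settee stands upright and clamped at (415,205), with the pointer on green (350,150). The finger is well above the wheel and the bystanders stand where they were. Handing in.

```bash
python3 -c "
from h import *
print(workorder.finish_job())"
```

```text
the job is handed in; nothing more can be done
None
```

The settee is clamped and the job is handed in. I pushed one black-knobbed arm of the wheel about 90° clockwise with the shut fingertip, backed the finger off, and lifted it clear to z ≈ 0.24 m.

- **Gauge:** the pointer read 1.02 rad with the finger pressing and the same after it was taken away. That is near mid-green (0.6 to 1.5) and well short of the red at 1.75, and no reading on the way was higher.
- **Settee and surroundings:** the last picture shows the settee upright between the jaws. By eye, the other things stood where they were; I did not measure their positions again.
- **Force and time:** the readings I took while pushing stayed around 5 N or below, and the push and retreat were done by about 7 s.
- **Not checked:** the robot arm hid the red knob from the top camera from about 1.7 rad of wheel on. The final wheel angle, about 2.8 rad, is therefore worked out from the finger's pose and the gauge, not seen directly. No check failed or disagreed.

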